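Lay the cedar divider on a cigar layer and shut the packing box

ROBOT

A 6-joint arm with a two-finger parallel gripper is mounted at the origin on the work surface. World frame = base frame: x ahead of the robot, y to its left, z up, the work surface at z = 0. Lengths are in mm, angles in rad, forces in N, time in s.
With the tool pointing down it reaches from about 350 to 875 mm from the base axis. Payload 4.2 kg.
Tool frame: the origin (TCP) lies midway between the tips of the shut fingers; the grasp point (between the pads) lies 19 mm behind it; z points along the fingers, y is the line along which they close (so a half turn about z gives the same grasp; the last joint's range is limited). The gripper opens to 85 mm and grips with 20 to 120 N. Pads are 22 mm wide; open, the fingers measure 114 mm over their backs; the gripper's body (76 mm by 85 mm) begins 54 mm behind the grasp point. The pads swing forward as they close: fully open they stand 13 mm farther back than shut.
Start: joints at [-0.985, 0.385, 0.008, 0, -1.194, -0.259], TCP at [200.649, -591.895, 231.312] pointing down, gripper open.
Joint ranges: [-3.14, 3.14], [-1.21, 2.06], [-1.07, 1.41], [-3.16, 2.05], [-2.99, -0.16], [-3.1, 3.1]. Speed limits (rad/s): [2.79, 2.79, 3.14, 3.14, 3.14, 3.14].

INTERFACE

Orientations are given as a unit quaternion [x, y, z, w].
In Python, from bench import arm gives the robot as it stands.
- The arm moves only by the tool send_rows, never from a script. Its argument "targets" is a list of rows, each an object of numbers: "gripper": the gripper command: -1 is fully open, 1 is shut, values between are in proportion; "x", "y", "z": the shift along the tool's x, y, z in cm; "ax", "ay", "az": the turn, a rotation vector about the tool's x, y, z in degrees. A call has 1 to 5 rows; each row shifts and turns the commanded pose from where the row before left it, along the tool's axes as they then stand; what a row does not reach is not made up. A row lasts 1/12 s, in which the tool goes at most 41.7 mm and 7.16 degrees, less where a joint would pass 70% of its speed; a pose out of reach is approached as far as the arm can. A call is refused whole if a number of a shift passes 4.17 or a number of a turn 7.16, either way. A call with a gripper value outside its range is refused whole. The fingers move at their own pace and stop on an object; the grip force is fixed at half the most. Time passes only in rows, so rows that do not move let the fingers close. It gives the time, the measured TCP pose, the force, the opening and the grip force at its end, in the units of the state.
- arm.read_state(): the state, without advancing time (a new reading comes with each control period).
- arm.get_image(name): name is "scene" or "side" or "wrist"; returns (picture, depth): 420x560x3 uint8, red, green, blue; 420x560 float32, mm along the optical axis (not along the pixel's ray), 0 where there is no reading.
- arm.camera_model(name): a dict with "fx", "fy", "cx", "cy" (pixels), "distortion" ([k1, k2, p1, p2, k3] as OpenCV has them; the pictures are not rectified), "cam_to_world" (4x4, takes a point from camera to world coordinates). Camera axes: x right, y down, z forward; pixel columns grow to the right and rows downward; lengths in mm; the calibration is good to about 2 mm. A picture is of the moment at which its call begins: read the wrist's pose just before it. camera_model takes no time and is no camera call; for the wrist camera it gives the pose at the moment of the call.
- arm.job_done(): hands the job in; it is judged then, once.
Trained networks look in the newest picture that a camera, given by its name, has taken for a name from the list of things; names that differ only in an ending like _2 or _b are one class to them, and where a whole thing is asked for, a point or a joint stands for the part that bears it (a point fixed in the world has none). Each returns a list of dicts, best first, with "score" (0 to 1); they miss things now and then, are a little off and sometimes report something else, mostly with a low value. They report only what shows in the picture. A call takes as long as a camera call. They do not tell look-alikes from the thing itself.
- arm.boxes_of(camera, thing): "rect" ([left, top, width, height] in pixels, round what is visible of it).
The state is a dict: "clock": time; "joints": joint angles; "joint_vel": joint speeds; "joint_efforts": joint torques, N m; "position": TCP position; "ee_rot": TCP orientation; "contact_force": force on the tool from outside, world axes, zero at the start; "wrist_torque": the same for the moment, N m; "gripper_width": finger opening in mm; "grasp_force": force on a finger pad.
Only numpy, scipy, OpenCV 4.12 (cv2) and the standard library are available. Lean on these libraries where they do the work, as an engineer would, in place of code of your own. Each camera call takes 0.05 s, during which the arm holds its last target. There are 200 camera calls.

TASK

Slide the lid of the packing box fully open by its cleat, then push the cedar sheet along the loading deck and over the bevelled lip so that it drops into the box and lies flat on the cigars. Then slide the lid fully shut over it. Leave the cigar bundle, the tape roll and the stapler where they are.

Things in the scene. Friction and masses are not known exactly. Their poses are not given: they have to be found in the camera images.
- stand: Fixed wooden packing stand: grey-topped loading deck and, beyond it in +y, a shallow cigar box. Origin on the table under the pocket's centre; z up, +y the way to push the sheet, +x the way the lid opens, away from the robot; turned up to 0.2 rad. Deck top z 32 mm, x -105..105, y -285..-78. The lid's rails run on to x 222.
- pocket (a point): Pocket's centre on top of the cigar layer, 22.5 mm above the table: where the centre of the sheet's underside belongs. Axes as the stand's. Pocket inside: x -69..69, y -54..54 mm; side walls 8 mm thick, tops 38 mm above the table (lid stop on the shut end, to 46); far wall 10 mm, to 51.5. Eight fixed cigars, 16.5 mm thick, lie in it along y.
- lip (a point): Middle of the lip's level crest, 38 mm above the table, at stand y -57 mm. The crest is 6 mm wide (y -60..-54) and stands 6 mm above the deck; on the deck's side a bevel 150 mm long (x) rises to it from y -78 to y -60. Past the crest it drops 15.5 mm to the cigars.
- sheet: Loose flat cedar divider sheet, 120 x 90 x 6 mm (its x, y, z), 28 to 56 g, lying on the deck. Origin at the centre of its underside. Its 90 mm side is to go along the stand's y; it starts turned at most 0.3 rad from square and up to 20 mm off the pocket's centre line.
- lid (a joint): How far the sliding lid is open, m: 0 fully shut, 0.145 fully open against its stop, clear of the pocket. It slides along the stand's +x and stays where it is left; about 1.5 N moves it. It starts part open (0.03 to 0.08). The lid is a flat wooden plate 142 (x) x 113 (y) x 6 mm; its top is 45.5 mm above the table.
- cleat (a point): Middle of the top of the dark wooden cleat fixed across the lid's centre: 14 mm thick (stand x), 50 mm long (stand y), 22 mm high, top 67.5 mm above the table. When the lid is shut it stands over the pocket's centre. Push it on either face, or pinch it.
- bundle: Bystander: a bundle of cigars with a paper band, 105 x 86 x 48 mm, lying on the table. Origin under its centre.
- tape_roll: Bystander: a wide white paper tape roll, 90 mm across, 48 mm high, flat on the table. Origin under its centre.
- stapler: Bystander: a black stapler, 130 x 36 x 58 mm. Origin under its centre.
There are look-alikes about, which are no part of the job. Of the things like the sheet, leave any that is white; of the rest the larger one is meant.

How it is judged (in metres and radians):
On the way, in this order (a step that is already met when the one before it is completed fails the run):
1. the lid is slid fully open (at least 0.135 m) (value of joint lid above 0.135 m), for 0.1 s.
2. the sheet lies flat on the cigars in the pocket (z of sheet in the frame of pocket between -0.003 and 0.003 m and horizontal distance between sheet and pocket below 0.016 m and angle between sheet's own z axis and vertical below 0.05 rad), for 0.2 s.
At the end, for the whole second after the job is handed in: The sheet lies still and flat (within 0.05 rad) on the cigars: its underside within 3 mm of the tops of the cigars, its centre within 16 mm of the pocket's centre; and the lid is shut to within 6 mm (all of step 2 and linear speed of sheet below 0.02 m/s and value of joint lid below 0.006 m); the robot touches nothing.
It fails at once if the cigar bundle is shifted by more than 25 mm (distance of bundle from where it was at the start of the episode above 0.025 m).
It fails at once if the tape roll is shifted by more than 25 mm (distance of tape_roll from where it was at the start of the episode above 0.025 m).
It fails at once if the stapler is shifted by more than 25 mm (distance of stapler from where it was at the start of the episode above 0.025 m).
It also fails if it takes over 67 s, if anything falls off the work surface, if the arm or the gripper's body presses on something with over 40 N, if the wrist force passes 120 N, or if a joint passes its speed limit or range.

## Working session

There is one attempt and no reset: what is moved stays moved. The work goes in short steps, Python scripts to look and compute and a tool call to move; the robot and the scene stay as the last step left them, time stands still between calls to the robot, and variables do not carry over. Pictures are saved under pics/ and viewed, at most 10 in all, crops included, and the job is handed in when it is done.

Besides the shell and the picture viewer there is one more tool, called after ">>>" as a command line: name --argument value ..., lists and objects as JSON in quotes. send_rows: Moves the arm, as the interface text tells. Its arguments: {"type":"object","properties":{"targets":{"type":"array"}},"required":["targets"]}

```bash
mkdir -p pics; cat > h.py <<'E'
from bench import arm
import numpy as np, cv2
from scipy.spatial.transform import Rotation as R
def snap(n,f=None):
    m=arm.camera_model(n); p,d=arm.get_image(n)
    if f: cv2.imwrite('pics/'+f,p[:,:,::-1])
    return m,p,d
def cloud(m,d):
    h,w=d.shape
    K=np.array([[m['fx'],0,m['cx']],[0,m['fy'],m['cy']],[0,0,1]])
    uv=np.stack(np.meshgrid(np.arange(w),np.arange(h)),-1).reshape(-1,1,2).astype(np.float64)
    n=cv2.undistortPoints(uv,K,np.array(m['distortion'],float)).reshape(h,w,2)
    c=np.concatenate([n*d[...,None],d[...,None]],-1)
    T=np.array(m['cam_to_world']); return c@T[:3,:3].T+T[:3,3]
E
python3 - <<'E'
from h import *
S={}
for n in('scene','side'):
    m,p,d=snap(n,n+'1.png'); c=cloud(m,d); np.savez(n+'1.npz',p=p,c=c,d=d)
    for t in('stand','sheet','lid','cleat','bundle','tape_roll','stapler'):
        for b in arm.boxes_of(n,t)[:4]:
            l,t0,w,h=b['rect'];q=c[int(min(419,t0+h/2)),int(min(559,l+w/2))]
            print(n,t,round(b['score'],2),np.round(b['rect']),np.round(q))
s=arm.read_state();print(s['clock'],s['position'],s['ee_rot'],s['gripper_width'])
E
```

```text
scene stand 0.75 [189. 181. 164. 124.] [562. -23.  35.]
scene stand 0.44 [412. 230.  28.  55.] [634. 329.  50.]
scene sheet 0.87 [209. 195.  46.  45.] [ 494. -113.   44.]
scene sheet 0.72 [188. 289.  43.  39.] [ 705. -169.    6.]
scene sheet 0.61 [147. 142.  45.  44.] [ 293. -281.    7.]
scene lid 0.93 [285. 200.  54.  60.] [545.  76.  49.]
scene cleat 0.66 [285. 202.  54.  58.] [546.  77.  46.]
scene bundle 0.78 [406. 168.  42.  46.] [448. 375.  45.]
scene tape_roll 0.97 [ 83. 221.  42.  44.] [ 523. -432.    2.]
scene stapler 0.78 [411. 228.  26.  59.] [630. 325.  44.]
side stand 0.74 [192. 184. 128.  88.] [553.  44.  45.]
side sheet 0.94 [333. 177.  42.  16.] [ 277. -266.    6.]
side sheet 0.59 [264. 192.  40.  18.] [ 492. -105.   39.]
side sheet 0.59 [206. 189.  27.  16.] [ 702. -167.    2.]
side lid 0.79 [229. 222.  58.  27.] [536. 100.  67.]
side cleat 0.72 [230. 224.  54.  26.] [538. 104.  67.]
side bundle 0.6 [259. 318.  60.  53.] [434. 403.  50.]
side tape_roll 0.74 [187. 181. 130.  87.] [564.  26.  44.]
side tape_roll 0.7 [268. 145.  23.  18.] [ 531. -384.   46.]
side stapler 0.92 [178. 307.  58.  32.] [617. 339.  11.]
0.8 [ 200.67185178 -591.88671192  231.34080512] [-1.62674798e-01  9.86679740e-01 -9.53687744e-06  1.68570651e-05] 85.40176822856938
```

```bash
python3 -c "
import cv2,numpy as np
a=cv2.imread('pics/scene1.png');print(a.shape)"
```

```text
(420, 560, 3)
```

View pics/scene1.png

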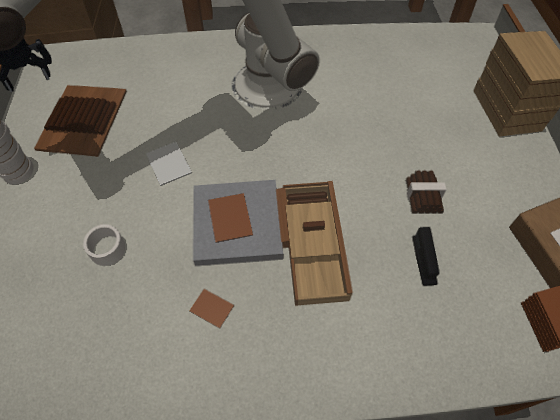

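View pics/side1.png

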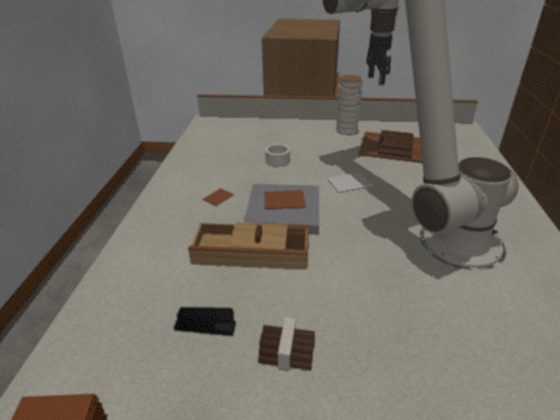

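The sheet candidates in the scene picture are cedar on the deck (231,217), a smaller cedar on the table (212,308) and white (170,164). White is excluded and the deck one is the larger cedar, so that one is meant. I'll confirm it in a crop and fit the stand.

```bash
python3 - <<'E'
from h import *
z=np.load('scene1.npz');p,c=z['p'],z['c'];
cv2.imwrite('pics/crop1.png',cv2.resize(p[170:335,175:365,::-1],None,fx=4,fy=3.5,interpolation=cv2.INTER_CUBIC)[:600])
hsv=cv2.cvtColor(p,cv2.COLOR_RGB2HSV).astype(int)
def rect(mask,name):
    mask=mask.astype(np.uint8); n,l,s,_=cv2.connectedComponentsWithStats(mask)
    k=1+np.argmax(s[1:,4]); q=c[l==k]; r=cv2.minAreaRect(q[:,:2].astype(np.float32))
    print(name,s[k],np.round(np.median(q,0),1),r)
Z=c[...,2]
box=np.zeros(Z.shape,bool);box[170:275,185:285]=1
red=(hsv[...,1]>110)
rect(box&(Z>22)&(Z<46)&(hsv[...,1]<70),'deck')
b2=np.zeros_like(box);b2[185:250,200:260]=1
rect(b2&red,'sheet')
b3=np.zeros_like(box);b3[280:335,180:240]=1
rect(b3&red,'small')
b4=np.zeros_like(box);b4[170:310,270:360]=1
rect(b4&(Z>58),'cleat'); 
rect(b4&(Z>20),'box')
E
```

```text
deck [ 193  180   90   83 5000] [510.1 -84.6  33.7] ((490.592041015625, -101.68000793457031), (214.41561889648438, 210.3710174560547), 1.2276371717453003)
sheet [ 209  194   44   48 1546] [ 492.7 -115.8   39.7] ((743.5384521484375, -77.22625732421875), (636.2132568359375, 87.78633880615234), 8.75299072265625)
small [190 290  44  38 886] [ 705.3 -164.2    5.8] ((850.8782958984375, -92.27513122558594), (420.6935729980469, 90.19929504394531), 25.859458923339844)
cleat [303 221  22   9 161] [542.1  79.7  68.2] ((797.0418701171875, 32.060874938964844), (49.19104766845703, 543.3555908203125), 79.61324310302734)
box [ 270  180   83  123 5659] [537.6  66.6  45.7] ((724.7833251953125, 58.657413482666016), (176.62965393066406, 676.5001220703125), 88.050537109375)
```

View pics/crop1.png

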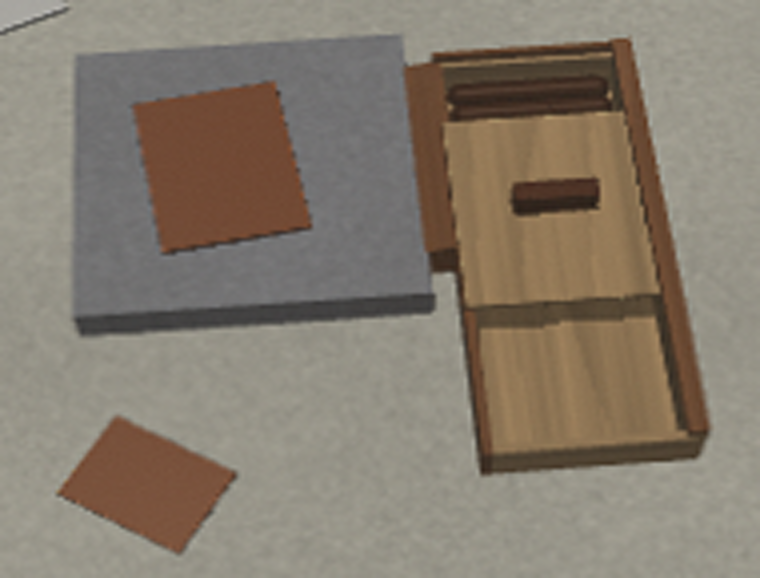

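The crop shows the large cedar sheet on the deck, the smaller cedar on the table and the cleat on the half-open lid. The deck sheet is confirmed as the one meant. Next I'll project outlines onto the known planes.

```bash
cat >> h.py <<'E'
def plane(m,uv,z):
    K=np.array([[m['fx'],0,m['cx']],[0,m['fy'],m['cy']],[0,0,1]])
    n=cv2.undistortPoints(np.array(uv,float).reshape(-1,1,2),K,np.array(m['distortion'],float)).reshape(-1,2)
    T=np.array(m['cam_to_world']); r=np.c_[n,np.ones(len(n))]@T[:3,:3].T
    return (T[:3,3]+r*((z-T[2,3])/r[:,2])[:,None])[:,:2]
def prect(m,mask,z,name=''):
    mask=mask.astype(np.uint8)
    cs,_=cv2.findContours(mask,cv2.RETR_EXTERNAL,cv2.CHAIN_APPROX_NONE)
    k=max(cs,key=cv2.contourArea)
    q=plane(m,k.reshape(-1,2),z); r=cv2.minAreaRect(q.astype(np.float32))
    print(name,np.round(r[0],1),np.round(r[1],1),round(r[2],2)); return r,q
E
python3 - <<'E'
from h import *
z=np.load('scene1.npz');p=z['p'];c=z['c'];Z=c[...,2];m=arm.camera_model('scene')
hsv=cv2.cvtColor(p,cv2.COLOR_RGB2HSV).astype(int)
def win(u0,u1,v0,v1):
    b=np.zeros(Z.shape,bool);b[v0:v1,u0:u1]=1;return b
red=hsv[...,1]>110
prect(m,win(204,258,188,246)&red,38,'sheet')
prect(m,win(185,240,280,335)&red,6,'small')
prect(m,win(295,335,215,240)&(Z>60),67.5,'cleat')
print(hsv[225,200],hsv[300,100],hsv[258,240],p[225,200],p[258,240])
g=win(185,284,170,266)&(((hsv[...,0]>85)&(hsv[...,2]>90))|(win(204,258,188,246)&red))
prect(m,g,32,'deck')
# deck edges: lines in world from crop corner pixels
uv=np.array([[77,55],[402,36],[434,296],[75,318]])/[4,3.5]+[175,170]
q=plane(m,uv,32);print(np.round(q,1))
E
```

```text
sheet [ 488.7 -116.5] [119.5  87.9] 8.82
small [ 704.7 -163.8] [79.4 59.4] 57.46
cleat [541.3  79.1] [19.3 50.4] 1.14
[ 30   2 113] [ 26  23 152] [30 12 65] [113 113 112] [65 65 62]
deck [ 489.2 -101.5] [209.1 205.7] 1.26
[[ 387.6 -206. ]
 [ 385.2    1.3]
 [ 595.7    6. ]
 [ 598.6 -201.6]]
```

Stand yaw is about 1.2° and the pocket is about (485,80). The cleat is about (539,80), so the lid is about 53 mm open. The sheet is at (489,-116), turned about 7.6° against the stand. First I turn the tool so its y lies along −stand x, then travel above the box.

>>> send_rows --targets '[{"gripper":-1,"x":0,"y":0,"z":0,"ax":0,"ay":0,"az":-6.6},{"gripper":-1,"x":0,"y":0,"z":0,"ax":0,"ay":0,"az":-6.6},{"gripper":-1,"x":0,"y":0,"z":0,"ax":0,"ay":0,"az":-6.6},{"gripper":-1,"x":0,"y":0,"z":0,"ax":0,"ay":0,"az":-6.6},{"gripper":-1,"x":0,"y":0,"z":0,"ax":0,"ay":0,"az":-6.6}]'

```text
clock: 1.22
position: [200.7, -591.9, 231.3]
ee_rot: [-0.439, 0.899, -0.0, 0.0]
contact_force: [0.1, 0.3, 0.0]
gripper_width: 85.7
grasp_force: 0.0
```

>>> send_rows --targets '[{"gripper":-1,"x":0,"y":0,"z":0,"ax":0,"ay":0,"az":-6.6},{"gripper":-1,"x":0,"y":0,"z":0,"ax":0,"ay":0,"az":-6.6},{"gripper":-1,"x":0,"y":0,"z":0,"ax":0,"ay":0,"az":-6.6},{"gripper":-1,"x":0,"y":0,"z":0,"ax":0,"ay":0,"az":-6.6},{"gripper":-1,"x":0,"y":0,"z":0,"ax":0,"ay":0,"az":-6.6}]'

```text
clock: 1.63
position: [200.6, -591.9, 231.3]
ee_rot: [-0.676, 0.737, 0.0, 0.0]
contact_force: [1.0, 0.0, 0.1]
gripper_width: 85.5
grasp_force: 0.0
```

>>> send_rows --targets '[{"gripper":-1,"x":0,"y":0,"z":0,"ax":0,"ay":0,"az":-6.6},{"gripper":-1,"x":-3.2,"y":-1.8,"z":0,"ax":0,"ay":0,"az":0},{"gripper":-1,"x":-3.2,"y":-1.8,"z":0,"ax":0,"ay":0,"az":0},{"gripper":-1,"x":-3.2,"y":-1.8,"z":0,"ax":0,"ay":0,"az":0},{"gripper":-1,"x":-3.2,"y":-1.8,"z":0,"ax":0,"ay":0,"az":0}]'

```text
clock: 2.05
position: [270.0, -461.0, 231.2]
ee_rot: [0.715, -0.699, 0.0, 0.0]
contact_force: [1.4, 0.0, 0.2]
gripper_width: 85.2
grasp_force: 0.0
```

>>> send_rows --targets '[{"gripper":-1,"x":-3.2,"y":-1.8,"z":0,"ax":0,"ay":0,"az":0},{"gripper":-1,"x":-3.2,"y":-1.8,"z":0,"ax":0,"ay":0,"az":0},{"gripper":-1,"x":-3.2,"y":-1.8,"z":0,"ax":0,"ay":0,"az":0},{"gripper":-1,"x":-3.2,"y":-1.8,"z":0,"ax":0,"ay":0,"az":0},{"gripper":-1,"x":-3.2,"y":-1.8,"z":0,"ax":0,"ay":0,"az":0}]'

```text
clock: 2.47
position: [356.5, -298.6, 231.7]
ee_rot: [0.715, -0.699, 0.0, -0.0]
contact_force: [0.5, 0.0, 0.0]
gripper_width: 85.5
grasp_force: 0.0
```

>>> send_rows --targets '[{"gripper":-1,"x":-3.2,"y":-1.8,"z":0,"ax":0,"ay":0,"az":0},{"gripper":-1,"x":-3.2,"y":-1.8,"z":0,"ax":0,"ay":0,"az":0},{"gripper":-1,"x":-3.2,"y":-1.8,"z":0,"ax":0,"ay":0,"az":0},{"gripper":-1,"x":-3.2,"y":-1.8,"z":0,"ax":0,"ay":0,"az":0},{"gripper":-1,"x":-3.2,"y":-1.8,"z":0,"ax":0,"ay":0,"az":0}]'

```text
clock: 2.88
position: [442.8, -136.4, 231.8]
ee_rot: [0.715, -0.699, 0.0, -0.0]
contact_force: [0.7, -0.7, -0.3]
gripper_width: 85.3
grasp_force: 0.0
```

>>> send_rows --targets '[{"gripper":-1,"x":-3.2,"y":-1.8,"z":0,"ax":0,"ay":0,"az":0},{"gripper":-1,"x":-3.2,"y":-1.8,"z":0,"ax":0,"ay":0,"az":0},{"gripper":-1,"x":-3.2,"y":-1.8,"z":0,"ax":0,"ay":0,"az":0},{"gripper":-1,"x":-3.2,"y":-1.8,"z":0,"ax":0,"ay":0,"az":0},{"gripper":-1,"x":0,"y":0,"z":0,"ax":0,"ay":0,"az":0}]'

```text
clock: 3.3
position: [514.2, -4.2, 231.3]
ee_rot: [0.717, -0.697, 0.001, -0.001]
contact_force: [0.0, -0.5, 1.0]
gripper_width: 85.5
grasp_force: 0.0
```

```bash
python3 - <<'E'
from h import *
s=arm.read_state();print(s['position'],s['ee_rot'],s['joints'])
m,p,d=snap('wrist','w1.png');c=cloud(m,d);np.savez('w1.npz',p=p,c=c)
print(np.round(m['cam_to_world'],2),m['fx'])
for t in('cleat','sheet'):
  for b in arm.boxes_of('wrist',t)[:2]:
    l,t0,w,h=b['rect'];print(t,b['score'],b['rect'],c[int(t0+h/2),int(l+w/2)],plane(m,[[l+w/2,t0+h/2]],67.5 if t=='cleat' else 38))
E
```

```text
[514.22226527  -4.16653646 231.33027877] [ 7.17057480e-01 -6.97012979e-01  6.71959725e-04 -1.01253847e-03] [ 3.08019408e-01  1.94815279e-01 -2.61388784e-01  2.55361876e-04
 -1.11217264e+00 -2.79784008e-01]
[[-1.0000e+00 -3.0000e-02 -1.0000e-02  5.1705e+02]
 [-3.0000e-02  9.6000e-01  2.7000e-01 -7.1630e+01]
 [-0.0000e+00  2.7000e-01 -9.6000e-01  3.7407e+02]
 [ 0.0000e+00  0.0000e+00  0.0000e+00  1.0000e+00]] 370.39005935951343
cleat 0.8 [173.4, 210.3, 154.2, 108.3] [540.19397438  64.60649927  68.44718842] [[539.81474032  65.45417052]]
sheet 0.88 [233.5, 0.0, 152.3, 112.7] [ 493.61472729 -114.28064263   39.00555915] [[ 492.97869541 -114.14363106]]
sheet 0.64 [32.0, 0.4, 86.3, 54.8] [ 711.67581189 -141.13891111    2.58112204] [[ 693.04685119 -133.87364162]]
```

View pics/w1.png

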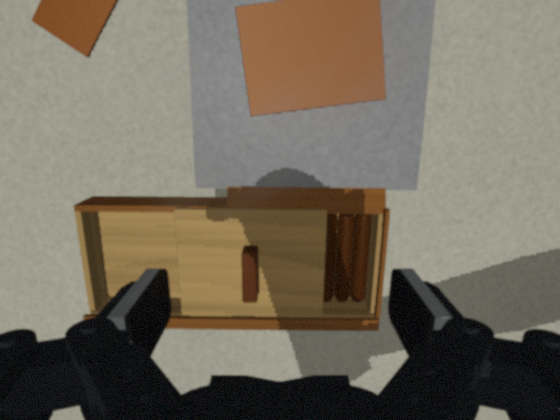

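The wrist view shows the cleat at (250,273), the sheet at (312,57), the deck edge at v≈188 and the lip at v≈198. Refining the measurement:

```bash
python3 - <<'E'
from h import *
z=np.load('w1.npz');p=z['p'];c=z['c'];Z=c[...,2];m=arm.camera_model('wrist')
hsv=cv2.cvtColor(p,cv2.COLOR_RGB2HSV).astype(int)
def win(u0,u1,v0,v1):
    b=np.zeros(Z.shape,bool);b[v0:v1,u0:u1]=1;return b
prect(m,win(225,280,225,320)&(Z>60),67.5,'cleat')
prect(m,win(225,395,2,125)&(hsv[...,1]>100),38,'sheet(cut)')
# edge lines
def line(uv,z,n):
    q=plane(m,uv,z);print(n,np.round(q,1).tolist(), 'ang',np.degrees(np.arctan2(*(q[-1]-q[0])[::-1])))
line([[417,189],[196,187]],32,'deck y=-78')
line([[433,10],[417,188]],32,'deck x=-105')
line([[188,10],[196,187]],32,'deck x=105')
line([[385,189],[229,188]],32,'bevel foot y=-78 x -75..75')
line([[385,213],[229,212]],38,'lip inner y=-54')
E
```

```text
cleat [537.4  72.9] [13.8 51.7] 0.28
sheet(cut) [ 486.7 -120.7] [118.6  88.7] 8.42
deck y=-78 [[381.0, -4.0], [590.6, -1.2]] ang 0.76546516380112
deck x=-105 [[384.6, -159.9], [381.2, -5.0]] ang 91.27586442281624
deck x=105 [[592.6, -154.3], [590.6, -1.2]] ang 90.75079087718052
bevel foot y=-78 x -75..75 [[411.8, -3.3], [559.4, -0.9]] ang 0.9191424300154989
lip inner y=-54 [[411.2, 18.7], [558.9, 20.9]] ang 0.8791974883789047
```

>>> send_rows --targets '[{"gripper":-1,"x":-2.6,"y":-0.8,"z":1,"ax":0,"ay":0,"az":0.7},{"gripper":-1,"x":-2.6,"y":-0.8,"z":2,"ax":0,"ay":0,"az":0},{"gripper":-1,"x":-2.6,"y":-0.7,"z":3,"ax":0,"ay":0,"az":0},{"gripper":-1,"x":0,"y":0,"z":3,"ax":0,"ay":0,"az":0},{"gripper":-1,"x":0,"y":0,"z":3,"ax":0,"ay":0,"az":0}]'

```text
clock: 3.87
position: [533.2, 69.8, 110.7]
ee_rot: [0.711, -0.703, 0.0, -0.001]
contact_force: [-0.1, -0.2, 0.1]
gripper_width: 85.3
grasp_force: 0.0
```

>>> send_rows --targets '[{"gripper":-1,"x":0,"y":0,"z":2.5,"ax":0,"ay":0,"az":0},{"gripper":-1,"x":0,"y":0,"z":2,"ax":0,"ay":0,"az":0},{"gripper":-1,"x":0,"y":0,"z":1.5,"ax":0,"ay":0,"az":0},{"gripper":-1,"x":0,"y":0,"z":0,"ax":0,"ay":0,"az":0},{"gripper":-1,"x":0,"y":0,"z":0,"ax":0,"ay":0,"az":0}]'

```text
clock: 4.28
position: [532.7, 68.5, 51.2]
ee_rot: [0.71, -0.704, -0.0, 0.001]
contact_force: [0.5, 0.2, 0.1]
gripper_width: 85.7
grasp_force: 0.0
```

>>> send_rows --targets '[{"gripper":1,"x":-0.4,"y":-0.4,"z":0,"ax":0,"ay":0,"az":0},{"gripper":1,"x":0,"y":0,"z":0,"ax":0,"ay":0,"az":0},{"gripper":1,"x":0,"y":0,"z":0,"ax":0,"ay":0,"az":0},{"gripper":1,"x":0,"y":0,"z":0,"ax":0,"ay":0,"az":0},{"gripper":1,"x":0,"y":0,"z":0,"ax":0,"ay":0,"az":0}]'

```text
clock: 4.7
position: [537.2, 74.0, 51.9]
ee_rot: [0.711, -0.703, 0.0, -0.001]
contact_force: [0.4, 0.0, -0.6]
gripper_width: 25.9
grasp_force: 0.0
```

>>> send_rows --targets '[{"gripper":1,"x":0,"y":0,"z":0,"ax":0,"ay":0,"az":0},{"gripper":1,"x":0,"y":0,"z":0,"ax":0,"ay":0,"az":0},{"gripper":1,"x":0,"y":0,"z":0,"ax":0,"ay":0,"az":0},{"gripper":1,"x":0,"y":0,"z":0,"ax":0,"ay":0,"az":0},{"gripper":1,"x":0,"y":0,"z":0,"ax":0,"ay":0,"az":0}]'

```text
clock: 5.12
position: [537.7, 73.9, 52.1]
ee_rot: [0.711, -0.703, 0.0, -0.001]
contact_force: [-0.3, -0.8, 6.2]
gripper_width: 12.9
grasp_force: 60.5
```

>>> send_rows --targets '[{"gripper":1,"x":0,"y":-0.6,"z":0,"ax":0,"ay":0,"az":0},{"gripper":1,"x":0,"y":-1.2,"z":0,"ax":0,"ay":0,"az":0},{"gripper":1,"x":0,"y":-1.2,"z":0,"ax":0,"ay":0,"az":0},{"gripper":1,"x":0,"y":-1.2,"z":0,"ax":0,"ay":0,"az":0},{"gripper":1,"x":0,"y":-1.2,"z":0,"ax":0,"ay":0,"az":0}]'

```text
clock: 5.53
position: [591.4, 74.9, 52.1]
ee_rot: [0.711, -0.703, -0.0, -0.0]
contact_force: [-2.8, 2.1, 6.1]
gripper_width: 12.6
grasp_force: 60.7
```

>>> send_rows --targets '[{"gripper":1,"x":0,"y":-1.2,"z":0,"ax":0,"ay":0,"az":0},{"gripper":1,"x":0,"y":-1.0,"z":0,"ax":0,"ay":0,"az":0},{"gripper":1,"x":0,"y":-0.7,"z":0,"ax":0,"ay":0,"az":0},{"gripper":1,"x":0,"y":-0.3,"z":0,"ax":0,"ay":0,"az":0},{"gripper":1,"x":0,"y":-0.3,"z":0,"ax":0,"ay":0,"az":0}]'

```text
clock: 5.95
position: [626.7, 75.7, 52.1]
ee_rot: [0.711, -0.703, 0.0, -0.001]
contact_force: [-1.8, 2.7, 7.1]
gripper_width: 12.3
grasp_force: 60.6
```

>>> send_rows --targets '[{"gripper":1,"x":0,"y":-0.2,"z":0,"ax":0,"ay":0,"az":0},{"gripper":1,"x":0,"y":-0.1,"z":0,"ax":0,"ay":0,"az":0},{"gripper":1,"x":0,"y":-0.1,"z":0,"ax":0,"ay":0,"az":0},{"gripper":1,"x":0,"y":-0.1,"z":0,"ax":0,"ay":0,"az":0},{"gripper":1,"x":0,"y":0,"z":0,"ax":0,"ay":0,"az":0}]'

```text
clock: 6.37
position: [631.5, 75.7, 52.1]
ee_rot: [0.711, -0.703, 0.0, -0.001]
contact_force: [-1.3, 1.9, 5.1]
gripper_width: 12.0
grasp_force: 60.5
```

>>> send_rows --targets '[{"gripper":1,"x":0,"y":-0.1,"z":0,"ax":0,"ay":0,"az":0},{"gripper":1,"x":0,"y":-0.1,"z":0,"ax":0,"ay":0,"az":0},{"gripper":1,"x":0,"y":-0.1,"z":0,"ax":0,"ay":0,"az":0},{"gripper":1,"x":0,"y":0,"z":0,"ax":0,"ay":0,"az":0},{"gripper":1,"x":0,"y":0,"z":0,"ax":0,"ay":0,"az":0}]'

```text
clock: 6.78
position: [632.9, 75.7, 52.1]
ee_rot: [0.711, -0.703, -0.001, 0.0]
contact_force: [-4.3, 2.6, 8.1]
gripper_width: 12.1
grasp_force: 60.8
```

The lid is open against its stop. I release, lift and travel behind the sheet.

>>> send_rows --targets '[{"gripper":-1,"x":0,"y":0,"z":0,"ax":0,"ay":0,"az":0},{"gripper":-1,"x":0,"y":0,"z":0,"ax":0,"ay":0,"az":0},{"gripper":-1,"x":0,"y":0,"z":0,"ax":0,"ay":0,"az":-0.3},{"gripper":-1,"x":0,"y":0,"z":-3,"ax":0,"ay":0,"az":0},{"gripper":-1,"x":0,"y":0,"z":-3.5,"ax":0,"ay":0,"az":0}]'

```text
clock: 7.2
position: [631.7, 74.0, 113.1]
ee_rot: [0.713, -0.702, -0.002, 0.004]
contact_force: [1.3, 0.9, 0.4]
gripper_width: 72.7
grasp_force: 0.0
```

>>> send_rows --targets '[{"gripper":-1,"x":0,"y":0,"z":-3.5,"ax":0,"ay":0,"az":0},{"gripper":-1,"x":3.4,"y":1.8,"z":0,"ax":0,"ay":0,"az":0},{"gripper":-1,"x":3.4,"y":1.8,"z":0,"ax":0,"ay":0,"az":0},{"gripper":-1,"x":3.4,"y":1.8,"z":0,"ax":0,"ay":0,"az":0},{"gripper":-1,"x":3.4,"y":1.8,"z":0,"ax":0,"ay":0,"az":0}]'

```text
clock: 7.62
position: [563.1, -63.5, 151.1]
ee_rot: [0.713, -0.701, -0.0, 0.0]
contact_force: [0.2, -1.0, -0.6]
gripper_width: 85.6
grasp_force: 0.0
```

>>> send_rows --targets '[{"gripper":-1,"x":3.4,"y":1.8,"z":0,"ax":0,"ay":0,"az":0},{"gripper":-1,"x":3.4,"y":1.8,"z":0,"ax":0,"ay":0,"az":0},{"gripper":-1,"x":3.4,"y":1.8,"z":0,"ax":0,"ay":0,"az":0},{"gripper":-1,"x":3.1,"y":1.8,"z":0,"ax":0,"ay":0,"az":0},{"gripper":-1,"x":0,"y":0,"z":0,"ax":0,"ay":0,"az":0}]'

```text
clock: 8.03
position: [490.7, -200.3, 150.8]
ee_rot: [0.711, -0.704, -0.001, 0.001]
contact_force: [-0.2, 0.8, -0.3]
gripper_width: 85.4
grasp_force: 0.0
```

```bash
python3 - <<'E'
from h import *
m,p,d=snap('wrist','w2.png');c=cloud(m,d);Z=c[...,2]
hsv=cv2.cvtColor(p,cv2.COLOR_RGB2HSV).astype(int)
s=arm.read_state();print(s['position'],s['clock'])
np.savez('w2.npz',p=p,c=c)
for b in arm.boxes_of('wrist','sheet')[:2]: print(b)
for b in arm.boxes_of('wrist','lid')[:2]: print(b)
E
```

```text
[ 492.37295485 -198.86324021  150.92187471] 8.0833
{'rect': [0.0, 173.7, 75.3, 113.9], 'score': 0.77}
{'rect': [191.7, 242.2, 170.4, 122.9], 'score': 0.75}
```

View pics/w2.png

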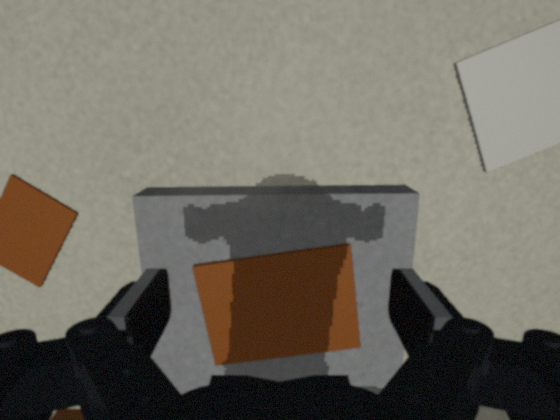

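This wrist view shows the sheet with its rear edge from (196,266) to (350,245). The deck's rear edge is at v≈193.

```bash
python3 - <<'E'
from h import *
m=arm.camera_model('wrist')
print(plane(m,[[196,266],[350,245],[360,347],[214,363]],38).round(1).tolist(),plane(m,[[137,195],[417,193]],32).round(1).tolist(),arm.read_state()['position'])
E
```

```text
[[557.5, -148.4], [442.9, -166.8], [428.6, -78.8], [547.3, -61.9]] [[599.6, -201.3], [395.0, -205.4]] [ 494.23953476 -196.8938149   151.11393014]
```

>>> send_rows --targets '[{"gripper":-1,"x":0,"y":0,"z":3,"ax":0,"ay":0,"az":0},{"gripper":-1,"x":0,"y":0,"z":4,"ax":0,"ay":0,"az":0},{"gripper":-1,"x":0,"y":0,"z":3.2,"ax":0,"ay":0,"az":0},{"gripper":-1,"x":0,"y":0,"z":2,"ax":0,"ay":0,"az":0},{"gripper":-1,"x":0,"y":0,"z":0.4,"ax":0,"ay":0,"az":0}]'

```text
clock: 8.6
position: [492.3, -194.9, 21.3]
ee_rot: [0.713, -0.701, -0.003, 0.002]
contact_force: [-0.6, -0.4, 0.5]
gripper_width: 86.0
grasp_force: 0.0
```

>>> send_rows --targets '[{"gripper":-1,"x":0,"y":0,"z":0,"ax":0,"ay":0,"az":0},{"gripper":-1,"x":0,"y":0,"z":0,"ax":0,"ay":0,"az":0},{"gripper":-1,"x":0,"y":0,"z":0.2,"ax":0,"ay":0,"az":0},{"gripper":-1,"x":0,"y":0,"z":0,"ax":0,"ay":0,"az":0},{"gripper":-1,"x":0,"y":0,"z":0,"ax":0,"ay":0,"az":0}]'

```text
clock: 9.02
position: [495.2, -196.4, 24.5]
ee_rot: [0.713, -0.701, 0.001, -0.001]
contact_force: [0.5, -0.2, -0.1]
gripper_width: 85.3
grasp_force: 0.0
```

>>> send_rows --targets '[{"gripper":-1,"x":0,"y":0.4,"z":0.2,"ax":0,"ay":0,"az":0},{"gripper":-1,"x":0,"y":0,"z":0.1,"ax":0,"ay":0,"az":0},{"gripper":-1,"x":0,"y":0,"z":0,"ax":0,"ay":0,"az":0},{"gripper":-1,"x":0,"y":0,"z":0,"ax":0,"ay":0,"az":0},{"gripper":-1,"x":0,"y":0,"z":0,"ax":0,"ay":0,"az":0}]'

```text
clock: 9.43
position: [490.4, -196.5, 20.4]
ee_rot: [0.713, -0.701, 0.0, -0.0]
contact_force: [-0.4, -0.4, -0.6]
gripper_width: 85.6
grasp_force: 0.0
```

>>> send_rows --targets '[{"gripper":-1,"x":-0.5,"y":0,"z":-0.1,"ax":0,"ay":0,"az":0},{"gripper":-1,"x":-0.9,"y":0,"z":0,"ax":0,"ay":0,"az":0},{"gripper":-1,"x":-0.9,"y":0,"z":0,"ax":0,"ay":0,"az":0},{"gripper":-1,"x":-0.9,"y":0,"z":0,"ax":0,"ay":0,"az":0},{"gripper":-1,"x":-0.9,"y":0,"z":0,"ax":0,"ay":0,"az":0}]'

```text
clock: 9.85
position: [489.7, -154.3, 21.3]
ee_rot: [0.713, -0.701, -0.0, 0.0]
contact_force: [0.1, -0.3, -0.5]
gripper_width: 85.5
grasp_force: 0.1
```

>>> send_rows --targets '[{"gripper":-1,"x":-0.9,"y":0,"z":0,"ax":0,"ay":0,"az":0},{"gripper":-1,"x":-0.9,"y":0,"z":0,"ax":0,"ay":0,"az":0},{"gripper":-1,"x":-0.9,"y":0,"z":0,"ax":0,"ay":0,"az":0},{"gripper":-1,"x":-0.9,"y":0,"z":0,"ax":0,"ay":0,"az":0},{"gripper":-1,"x":-0.4,"y":0,"z":0,"ax":0,"ay":0,"az":0}]'

```text
clock: 10.27
position: [489.1, -114.2, 21.4]
ee_rot: [0.713, -0.701, -0.0, -0.0]
contact_force: [0.3, -0.4, -0.3]
gripper_width: 85.1
grasp_force: 0.1
```

```bash
python3 - <<'E'
from h import *
m,p,d=snap('wrist');s=arm.read_state();print(s['position'],s['contact_force'])
m2,p2,d2=snap('scene')
cv2.imwrite('pics/a3.png',np.hstack([cv2.resize(p,(400,300)),cv2.resize(p2[160:320,170:370],(375,300))])[:,:,::-1])
E
```

```text
[ 489.14415268 -114.12589534   21.3743146 ] [-0.14980969  0.49129453 -0.76923875]
```

View pics/a3.png

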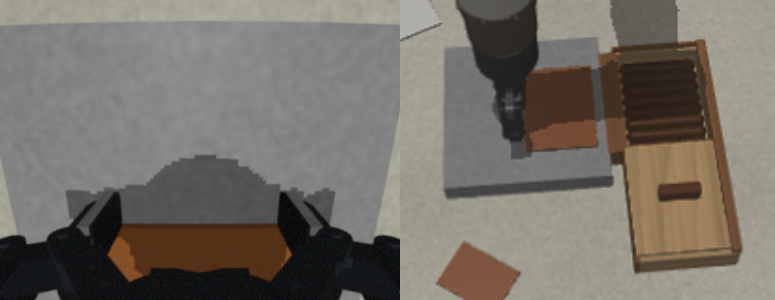

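The composite shows the sheet squared against both fingers on the deck, with the lid fully open. Now the sheet's measured pose, before the lip.

```bash
python3 - <<'E'
from h import *
m=arm.camera_model('wrist')
print(plane(m,[[154,314],[398,312]],38).round(1).tolist())
m,p,d=snap('scene');hsv=cv2.cvtColor(p,cv2.COLOR_RGB2HSV).astype(int)
b=np.zeros(d.shape,bool);b[190:250,232:273]=1
prect(m,b&(hsv[...,1]>110),38,'sheet')
E
```

```text
[[538.9, -104.2], [444.4, -106.6]]
sheet [492.8 -56.1] [ 85.4 121.8] 88.74
```

>>> send_rows --targets '[{"gripper":-1,"x":-0.5,"y":0.05,"z":0,"ax":0,"ay":0,"az":0},{"gripper":-1,"x":-0.8,"y":0.1,"z":0,"ax":0,"ay":0,"az":0},{"gripper":-1,"x":-0.8,"y":0.1,"z":0,"ax":0,"ay":0,"az":0},{"gripper":-1,"x":-0.8,"y":0.1,"z":0,"ax":0,"ay":0,"az":0},{"gripper":-1,"x":-0.8,"y":0.05,"z":0,"ax":0,"ay":0,"az":0}]'

```text
clock: 10.83
position: [484.2, -77.8, 21.3]
ee_rot: [0.713, -0.701, -0.0, 0.0]
contact_force: [0.4, -0.9, 0.3]
gripper_width: 85.2
grasp_force: 0.1
```

>>> send_rows --targets '[{"gripper":-1,"x":-0.8,"y":0,"z":0,"ax":0,"ay":0,"az":0},{"gripper":-1,"x":-0.8,"y":0,"z":0,"ax":0,"ay":0,"az":0},{"gripper":-1,"x":-0.8,"y":0,"z":0,"ax":0,"ay":0,"az":0},{"gripper":-1,"x":-0.8,"y":0,"z":0,"ax":0,"ay":0,"az":0},{"gripper":-1,"x":-0.8,"y":0,"z":0,"ax":0,"ay":0,"az":0}]'

```text
clock: 11.25
position: [483.8, -37.7, 21.3]
ee_rot: [0.713, -0.701, -0.0, 0.0]
contact_force: [0.0, -0.2, 0.9]
gripper_width: 85.3
grasp_force: 0.1
```

```bash
python3 - <<'E'
from h import *
m,p,d=snap('wrist');s=arm.read_state();print(s['position'],s['contact_force'])
m2,p2,d2=snap('scene')
cv2.imwrite('pics/a4.png',np.hstack([cv2.resize(p,(400,300)),cv2.resize(p2[160:320,170:370],(375,300))])[:,:,::-1])
E
```

```text
[484.06559477 -36.84216072  21.37616837] [-0.60927302  1.06741584  0.55948846]
```

View pics/a4.png

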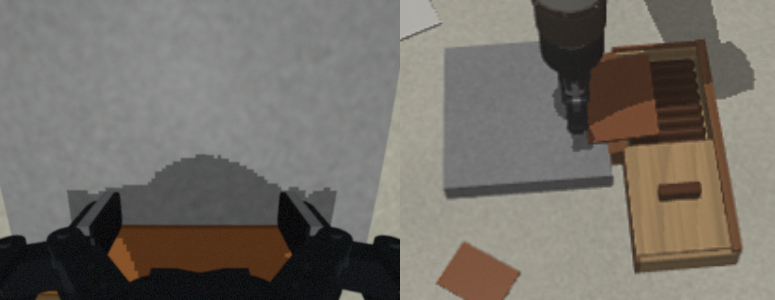

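>>> send_rows --targets '[{"gripper":-1,"x":-0.6,"y":0,"z":0,"ax":0,"ay":0,"az":0},{"gripper":-1,"x":-0.6,"y":0,"z":-0.1,"ax":0,"ay":0,"az":0},{"gripper":-1,"x":-0.6,"y":0,"z":-0.1,"ax":0,"ay":0,"az":0},{"gripper":-1,"x":-0.6,"y":0,"z":-0.1,"ax":0,"ay":0,"az":0},{"gripper":-1,"x":-0.6,"y":0,"z":-0.2,"ax":0,"ay":0,"az":0}]'

```text
clock: 11.77
position: [483.2, -8.1, 26.3]
ee_rot: [0.713, -0.701, -0.0, 0.0]
contact_force: [-0.1, 0.4, -0.2]
gripper_width: 85.3
grasp_force: 0.1
```

>>> send_rows --targets '[{"gripper":-1,"x":-0.5,"y":0,"z":-0.1,"ax":0,"ay":0,"az":0},{"gripper":-1,"x":-0.5,"y":0,"z":-0.1,"ax":0,"ay":0,"az":0},{"gripper":-1,"x":-0.5,"y":0,"z":0,"ax":0,"ay":0,"az":0},{"gripper":-1,"x":-0.4,"y":0,"z":0,"ax":0,"ay":0,"az":0},{"gripper":-1,"x":0,"y":0,"z":0,"ax":0,"ay":0,"az":0}]'

```text
clock: 12.18
position: [483.2, 11.1, 28.3]
ee_rot: [0.713, -0.701, 0.0, -0.0]
contact_force: [-0.4, 0.2, 0.2]
gripper_width: 85.1
grasp_force: 0.0
```

```bash
python3 - <<'E'
from h import *
m,p,d=snap('side');s=arm.read_state();print(s['position'],s['contact_force'])
m2,p2,d2=snap('scene')
cv2.imwrite('pics/a5.png',np.hstack([cv2.resize(p[170:280,180:330],(400,300)),cv2.resize(p2[160:320,170:370],(375,300))])[:,:,::-1])
E
```

```text
[483.04621912  10.82846751  28.28390858] [ 0.88087152 -1.15045675 -0.1425077 ]
```

View pics/a5.png

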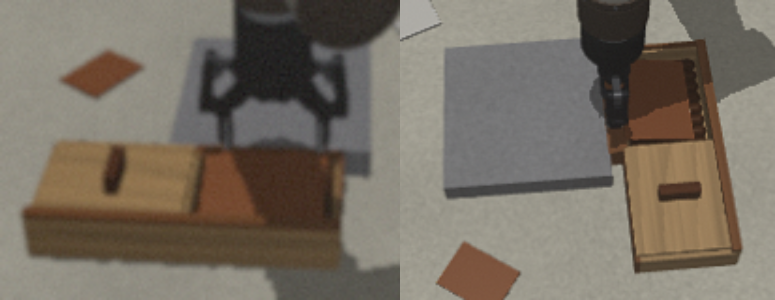

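The sheet is nearly in. I push a little further, then rise and look.

>>> send_rows --targets '[{"gripper":-1,"x":-0.4,"y":0,"z":0,"ax":0,"ay":0,"az":0},{"gripper":-1,"x":-0.4,"y":0,"z":0,"ax":0,"ay":0,"az":0},{"gripper":-1,"x":0,"y":0,"z":0,"ax":0,"ay":0,"az":0},{"gripper":-1,"x":0,"y":0,"z":0,"ax":0,"ay":0,"az":0},{"gripper":-1,"x":1,"y":0,"z":-1,"ax":0,"ay":0,"az":0}]'

```text
clock: 12.7
position: [482.1, 8.9, 37.1]
ee_rot: [0.713, -0.701, -0.001, 0.001]
contact_force: [-0.3, 0.3, 0.3]
gripper_width: 85.7
grasp_force: 0.0
```

>>> send_rows --targets '[{"gripper":-1,"x":1,"y":0,"z":-3,"ax":0,"ay":0,"az":0},{"gripper":-1,"x":1,"y":0,"z":-4,"ax":0,"ay":0,"az":0},{"gripper":-1,"x":0,"y":0,"z":-4,"ax":0,"ay":0,"az":0},{"gripper":-1,"x":0,"y":0,"z":-4,"ax":0,"ay":0,"az":0},{"gripper":-1,"x":0,"y":0,"z":0,"ax":0,"ay":0,"az":0}]'

```text
clock: 13.12
position: [488.3, -11.2, 196.8]
ee_rot: [0.713, -0.701, 0.005, -0.007]
contact_force: [0.7, 0.8, 1.0]
gripper_width: 85.3
grasp_force: 0.0
```

>>> send_rows --targets '[{"gripper":-1,"x":0,"y":0,"z":0,"ax":0,"ay":0,"az":0},{"gripper":-1,"x":0,"y":0,"z":0,"ax":0,"ay":0,"az":0}]'

```text
clock: 13.28
position: [482.7, -11.7, 187.9]
ee_rot: [0.713, -0.702, -0.0, 0.0]
contact_force: [0.5, -0.0, 0.1]
gripper_width: 85.5
grasp_force: 0.0
```

```bash
python3 - <<'E'
from h import *
m,p,d=snap('wrist','w6.png');c=cloud(m,d);s=arm.read_state();print(s['position'])
hsv=cv2.cvtColor(p,cv2.COLOR_RGB2HSV).astype(int)
for b in arm.boxes_of('wrist','sheet')[:3]: print(b)
Z=c[...,2]
for v in range(190,340,15): print(v,[tuple(np.round(c[v,u]).astype(int)) for u in (250,300,350)])
E
```

```text
[482.34570344 -11.75495239 187.07897978]
{'rect': [200.3, 233.8, 140.7, 88.0], 'score': 0.79}
{'rect': [0.0, 0.7, 54.6, 59.7], 'score': 0.58}
190 [(np.int64(508), np.int64(-13), np.int64(33)), (np.int64(467), np.int64(-13), np.int64(32)), (np.int64(425), np.int64(-13), np.int64(31))]
205 [(np.int64(508), np.int64(0), np.int64(33)), (np.int64(466), np.int64(0), np.int64(32)), (np.int64(425), np.int64(-1), np.int64(33))]
220 [(np.int64(508), np.int64(12), np.int64(35)), (np.int64(466), np.int64(12), np.int64(36)), (np.int64(425), np.int64(11), np.int64(36))]
235 [(np.int64(508), np.int64(25), np.int64(38)), (np.int64(466), np.int64(24), np.int64(38)), (np.int64(421), np.int64(29), np.int64(22))]
250 [(np.int64(509), np.int64(41), np.int64(30)), (np.int64(465), np.int64(41), np.int64(28)), (np.int64(420), np.int64(43), np.int64(24))]
265 [(np.int64(509), np.int64(56), np.int64(28)), (np.int64(465), np.int64(55), np.int64(29)), (np.int64(420), np.int64(56), np.int64(27))]
280 [(np.int64(509), np.int64(71), np.int64(29)), (np.int64(464), np.int64(69), np.int64(31)), (np.int64(421), np.int64(66), np.int64(36))]
295 [(np.int64(509), np.int64(86), np.int64(29)), (np.int64(464), np.int64(85), np.int64(28)), (np.int64(420), np.int64(79), np.int64(38))]
310 [(np.int64(509), np.int64(101), np.int64(29)), (np.int64(463), np.int64(101), np.int64(28)), (np.int64(419), np.int64(94), np.int64(39))]
325 [(np.int64(510), np.int64(122), np.int64(21)), (np.int64(462), np.int64(120), np.int64(22)), (np.int64(418), np.int64(110), np.int64(38))]
```

View pics/w6.png

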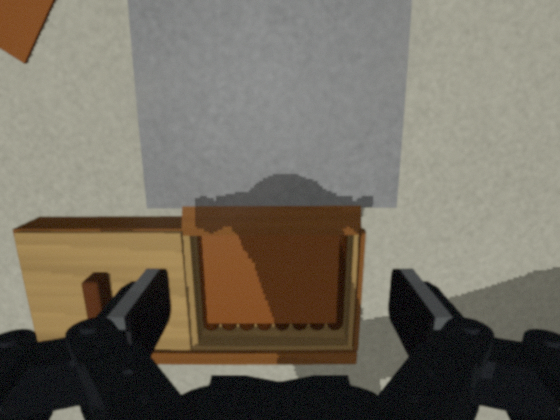

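The wrist view shows the sheet flat in the pocket (203–343, 233–323), with its top measuring about 28.5 mm. The cleat is at (97,293). Now back to the cleat to shut the lid.

>>> send_rows --targets '[{"gripper":-1,"x":-1.7,"y":-3,"z":0,"ax":0,"ay":0,"az":0},{"gripper":-1,"x":-1.7,"y":-3,"z":0,"ax":0,"ay":0,"az":0},{"gripper":-1,"x":-1.7,"y":-3,"z":0,"ax":0,"ay":0,"az":0},{"gripper":-1,"x":-1.7,"y":-3,"z":0,"ax":0,"ay":0,"az":0},{"gripper":-1,"x":-1.7,"y":-3,"z":0,"ax":0,"ay":0,"az":0}]'

```text
clock: 13.8
position: [632.5, 76.5, 185.9]
ee_rot: [0.713, -0.701, -0.001, 0.002]
contact_force: [0.1, -0.1, 1.1]
gripper_width: 85.3
grasp_force: 0.0
```

>>> send_rows --targets '[{"gripper":-1,"x":0,"y":0,"z":2,"ax":0,"ay":0,"az":0},{"gripper":-1,"x":0,"y":0,"z":2.5,"ax":0,"ay":0,"az":0},{"gripper":-1,"x":0,"y":0,"z":2,"ax":0,"ay":0,"az":0},{"gripper":-1,"x":0,"y":0,"z":1,"ax":0,"ay":0,"az":0},{"gripper":-1,"x":0,"y":0,"z":0,"ax":0,"ay":0,"az":0}]'

```text
clock: 14.22
position: [629.6, 75.1, 108.7]
ee_rot: [0.713, -0.701, -0.002, 0.004]
contact_force: [0.1, -0.8, -0.1]
gripper_width: 85.5
grasp_force: 0.0
```

>>> send_rows --targets '[{"gripper":-1,"x":0,"y":0,"z":0,"ax":0,"ay":0,"az":0},{"gripper":-1,"x":0,"y":0,"z":0,"ax":0,"ay":0,"az":0}]'

```text
clock: 14.38
position: [632.8, 75.9, 114.3]
ee_rot: [0.713, -0.701, 0.001, -0.001]
contact_force: [0.4, 0.6, 0.1]
gripper_width: 85.6
grasp_force: 0.0
```

>>> send_rows --targets '[{"gripper":-1,"x":0,"y":0,"z":2,"ax":0,"ay":0,"az":0},{"gripper":-1,"x":0,"y":0,"z":2,"ax":0,"ay":0,"az":0},{"gripper":-1,"x":0,"y":0,"z":1.4,"ax":0,"ay":0,"az":0},{"gripper":-1,"x":0,"y":0,"z":0.6,"ax":0,"ay":0,"az":0},{"gripper":-1,"x":0,"y":0,"z":0,"ax":0,"ay":0,"az":0}]'

```text
clock: 14.8
position: [631.8, 75.7, 53.1]
ee_rot: [0.713, -0.701, -0.0, 0.0]
contact_force: [0.6, 0.4, 0.3]
gripper_width: 85.4
grasp_force: 0.0
```

>>> send_rows --targets '[{"gripper":-1,"x":0,"y":0,"z":0,"ax":0,"ay":0,"az":0},{"gripper":-1,"x":0,"y":0,"z":0,"ax":0,"ay":0,"az":0}]'

```text
clock: 14.97
position: [633.2, 76.2, 55.1]
ee_rot: [0.713, -0.701, 0.001, -0.001]
contact_force: [0.5, 0.0, 0.6]
gripper_width: 85.5
grasp_force: 0.0
```

>>> send_rows --targets '[{"gripper":1,"x":0,"y":0,"z":0.2,"ax":0,"ay":0,"az":0},{"gripper":1,"x":0,"y":0,"z":0,"ax":0,"ay":0,"az":0},{"gripper":1,"x":0,"y":0,"z":0,"ax":0,"ay":0,"az":0},{"gripper":1,"x":0,"y":0,"z":0,"ax":0,"ay":0,"az":0},{"gripper":1,"x":0,"y":0,"z":0,"ax":0,"ay":0,"az":0}]'

```text
clock: 15.38
position: [632.1, 75.9, 51.5]
ee_rot: [0.713, -0.701, 0.0, -0.0]
contact_force: [0.0, -0.1, 0.3]
gripper_width: 25.6
grasp_force: 0.0
```

>>> send_rows --targets '[{"gripper":1,"x":0,"y":0,"z":0,"ax":0,"ay":0,"az":0},{"gripper":1,"x":0,"y":0,"z":0,"ax":0,"ay":0,"az":0},{"gripper":1,"x":0,"y":0,"z":0,"ax":0,"ay":0,"az":0},{"gripper":1,"x":0,"y":0,"z":0,"ax":0,"ay":0,"az":0},{"gripper":1,"x":0,"y":0,"z":0,"ax":0,"ay":0,"az":0}]'

```text
clock: 15.8
position: [632.3, 75.9, 51.7]
ee_rot: [0.713, -0.701, 0.0, -0.0]
contact_force: [-0.7, -0.4, 1.8]
gripper_width: 12.2
grasp_force: 60.4
```

Gripped. I slide it shut, 145 mm along +tool y.

>>> send_rows --targets '[{"gripper":1,"x":0,"y":0.6,"z":0,"ax":0,"ay":0,"az":0},{"gripper":1,"x":0,"y":1.2,"z":0,"ax":0,"ay":0,"az":0},{"gripper":1,"x":0,"y":1.2,"z":0,"ax":0,"ay":0,"az":0},{"gripper":1,"x":0,"y":1.2,"z":0,"ax":0,"ay":0,"az":0},{"gripper":1,"x":0,"y":1.2,"z":0,"ax":0,"ay":0,"az":0}]'

```text
clock: 16.22
position: [578.1, 74.8, 51.6]
ee_rot: [0.713, -0.701, 0.001, -0.001]
contact_force: [2.5, -1.3, 1.0]
gripper_width: 12.7
grasp_force: 60.3
```

>>> send_rows --targets '[{"gripper":1,"x":0,"y":1.2,"z":0,"ax":0,"ay":0,"az":0},{"gripper":1,"x":0,"y":1.2,"z":0,"ax":0,"ay":0,"az":0},{"gripper":1,"x":0,"y":1.2,"z":0,"ax":0,"ay":0,"az":0},{"gripper":1,"x":0,"y":1.2,"z":0,"ax":0,"ay":0,"az":0},{"gripper":1,"x":0,"y":1.2,"z":0,"ax":0,"ay":0,"az":0}]'

```text
clock: 16.63
position: [517.9, 73.7, 51.6]
ee_rot: [0.713, -0.701, 0.001, -0.001]
contact_force: [2.7, -2.5, 1.5]
gripper_width: 12.5
grasp_force: 60.3
```

>>> send_rows --targets '[{"gripper":1,"x":0,"y":1,"z":0,"ax":0,"ay":0,"az":0},{"gripper":1,"x":0,"y":0.8,"z":0,"ax":0,"ay":0,"az":0},{"gripper":1,"x":0,"y":0.6,"z":0,"ax":0,"ay":0,"az":0},{"gripper":1,"x":0,"y":0.3,"z":0,"ax":0,"ay":0,"az":0},{"gripper":1,"x":0,"y":0,"z":0,"ax":0,"ay":0,"az":0}]'

```text
clock: 17.05
position: [490.0, 73.1, 51.5]
ee_rot: [0.713, -0.701, -0.0, 0.001]
contact_force: [-0.6, -3.8, 6.4]
gripper_width: 12.6
grasp_force: 61.0
```

>>> send_rows --targets '[{"gripper":1,"x":0,"y":0.1,"z":0,"ax":0,"ay":0,"az":0},{"gripper":1,"x":0,"y":0.1,"z":0,"ax":0,"ay":0,"az":0},{"gripper":1,"x":0,"y":0.1,"z":0,"ax":0,"ay":0,"az":0},{"gripper":1,"x":0,"y":0.1,"z":0,"ax":0,"ay":0,"az":0},{"gripper":1,"x":0,"y":0,"z":0,"ax":0,"ay":0,"az":0}]'

```text
clock: 17.47
position: [487.8, 73.1, 51.6]
ee_rot: [0.713, -0.701, 0.001, -0.0]
contact_force: [3.3, -6.1, 3.7]
gripper_width: 12.0
grasp_force: 60.7
```

>>> send_rows --targets '[{"gripper":1,"x":0,"y":0.1,"z":0,"ax":0,"ay":0,"az":0},{"gripper":1,"x":0,"y":0.1,"z":0,"ax":0,"ay":0,"az":0},{"gripper":1,"x":0,"y":0.1,"z":0,"ax":0,"ay":0,"az":0},{"gripper":1,"x":0,"y":0.1,"z":0,"ax":0,"ay":0,"az":0},{"gripper":1,"x":0,"y":0,"z":0,"ax":0,"ay":0,"az":0}]'

```text
clock: 17.88
position: [487.6, 73.3, 51.6]
ee_rot: [0.713, -0.701, 0.003, -0.003]
contact_force: [14.4, -12.2, -5.7]
gripper_width: 12.2
grasp_force: 59.5
```

The lid is against the shut stop: it has travelled 145.3 mm and the force is rising. I release and rise.

>>> send_rows --targets '[{"gripper":1,"x":0,"y":-0.3,"z":0,"ax":0,"ay":0,"az":0},{"gripper":-1,"x":0,"y":0,"z":0,"ax":0,"ay":0,"az":0},{"gripper":-1,"x":0,"y":0,"z":0,"ax":0,"ay":0,"az":0},{"gripper":-1,"x":0,"y":0,"z":0,"ax":0,"ay":0,"az":0},{"gripper":-1,"x":0,"y":0,"z":0,"ax":0,"ay":0,"az":0}]'

```text
clock: 18.3
position: [485.5, 73.7, 50.9]
ee_rot: [0.713, -0.701, -0.0, 0.0]
contact_force: [-0.2, 0.2, -0.3]
gripper_width: 60.1
grasp_force: 0.0
```

>>> send_rows --targets '[{"gripper":-1,"x":0,"y":0,"z":-2,"ax":0,"ay":0,"az":0},{"gripper":-1,"x":0,"y":0,"z":-4,"ax":0,"ay":0,"az":0},{"gripper":-1,"x":0,"y":0,"z":-4,"ax":0,"ay":0,"az":0},{"gripper":-1,"x":3,"y":0,"z":-4,"ax":0,"ay":0,"az":0},{"gripper":-1,"x":3,"y":0,"z":0,"ax":0,"ay":0,"az":0}]'

```text
clock: 18.72
position: [491.3, 20.3, 192.1]
ee_rot: [0.715, -0.699, 0.004, -0.007]
contact_force: [1.3, 0.1, -0.1]
gripper_width: 85.6
grasp_force: 0.0
```

>>> send_rows --targets '[{"gripper":-1,"x":3,"y":0,"z":0,"ax":0,"ay":0,"az":0},{"gripper":-1,"x":0,"y":0,"z":0,"ax":0,"ay":0,"az":0},{"gripper":-1,"x":0,"y":0,"z":0,"ax":0,"ay":0,"az":0},{"gripper":-1,"x":0,"y":0,"z":0,"ax":0,"ay":0,"az":0}]'

```text
clock: 19.05
position: [487.1, -11.3, 184.4]
ee_rot: [0.713, -0.701, -0.0, 0.0]
contact_force: [0.0, 0.9, -0.5]
gripper_width: 85.3
grasp_force: 0.0
```

```bash
python3 - <<'E'
from h import *
m,p,d=snap('wrist','w7.png');Z=cloud(m,d)[...,2]
b=np.zeros(Z.shape,bool);b[200:340,200:350]=1
prect(m,b&(Z>60)&(Z<75),67.5,'cleat');print(arm.read_state()['position'])
E
```

```text
cleat [489.2  75.7] [13.3 51.9] 1.08
[487.24390408 -10.93978677 184.35519679]
```

View pics/w7.png

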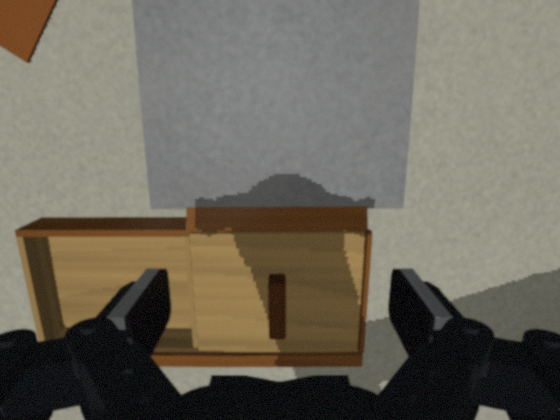

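The wrist view shows the lid fully covering the pocket, with the cleat at (277,305) mid-pocket, and the gripper is clear.

```bash
python3 -c "
from bench import arm
print(arm.job_done())"
```

```text
the job is handed in; nothing more can be done
None
```

The job is handed in but no verdict came back: the lid was opened to its stop, the sheet lay flat in the pocket, the lid was slid back to its shut stop, and the bundle, tape roll and stapler were not approached.

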